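# Clamp a ladle blank by its tail

### The job

Load the ladle blank into the overarm clamp: tail first, flat on the bed between the side guides and pushed fully home against the clamp's spine. Then tighten the square hand knob (clockwise from above) until its resistance rises sharply as the shoe meets the wood, give it one eighth of a turn more (45 degrees) and no further, and let go. Leave everything else on the bench where it is.

Things in the scene. Friction and masses are not known exactly. Their poses are not given: they have to be found in the camera images.
- blank: pale sawn wooden ladle blank, loose, 0.14 to 0.24 kg, 38 mm thick, lying flat. Eight-sided head 58 mm across its flats (flats 24 mm wide, two of them parallel to the tail) and a straight tail 44 mm wide with a square end. Origin: underside, below the head's centre. x points along the tail, z up; the tail's end face is at x = +135 mm.
- clamp: dark iron overarm clamp bolted to the bench. Origin: on the bench below the screw's axis; z up; its mouth opens to -x. Arm over the bed: 40 mm wide, reaches from the spine out to x = -22 mm, z = 85 to 109 mm. Two side guides, 32 mm high and 8 mm thick, 52 mm apart inside, from x = -45 to +45 mm.
- stop (a point): the end stop: the clamp's spine, 60 mm wide and 109 mm high, its inner face at x = +45 mm of the clamp. This point is on that face, 39 mm above the bench. Axes as the clamp's.
- home (a point): where the blank's origin lies when fully home (x = -90 mm, y = 0 of the clamp; up to 4 mm of play in y), axes as the clamp's, so the blank's axes match them. The plywood bed runs from x = -75 to +45 mm of the clamp, so the head stands out beyond it; the bed's top is set somewhere from 18.5 to 21.5 mm above the bench.
- screw: the clamp's upright screw, with the knob above it and a flat round steel shoe, 24 mm across, below it on a stiff preloaded spring. Origin on the axis, 109 mm above the bench when fully raised; clockwise from above it goes down 20 mm a turn. With the blank loaded, 5 to 11 mm are left below the shoe at the start.
- knob_grip (a point): centre of the square hand knob: wood, 36 x 36 mm, 30 mm high, 150 mm above the bench when fully raised. x and y square to its flats, z up. Turning free it takes 0.42 N m, all friction; as the shoe meets the wood 0.25 N m of steady spring-back is added within 15 degrees, then 0.01 N m every 5 degrees. It stays where it is left. The shoe meets the wood 1.4 to 3.6 rad after the start.
- offcut: darker plain oblong block of wood, 120 x 50 x 34 mm; loose bystander, to be left alone; origin at its underside
- mallet: wooden carving mallet, lying, head 70 mm round and 110 mm long; loose bystander, to be left alone; origin at its underside
- gouge_long: gouge with a wooden handle, 220 mm long, lying; loose bystander, to be left alone; origin at its underside, at the ferrule
- gouge_short: gouge with a wooden handle, 180 mm long, lying; loose bystander, to be left alone; origin at its underside, at the ferrule
- stone: grey sharpening stone, 150 x 50 x 25 mm; loose bystander, to be left alone; origin at its underside
- tin: open black pot, 84 mm across, 95 mm high; loose bystander, to be left alone; origin at its underside
- varnish: amber glass jar, 60 mm across, 120 mm high; loose bystander, to be left alone; origin at its underside

How it is judged:
By the outcome, as a careful person would: the job done as asked, in the order asked, and still so for the second after the job is handed in, with the robot touching nothing.
It also fails if it takes over 72 s, if anything falls off the work surface, if the arm or the gripper's body presses on something with over 40 N, if the wrist force passes 120 N, or if a joint passes its speed limit or range.

### The arm

A 6-joint arm with a two-finger parallel gripper is mounted at the origin on the work surface. World frame = base frame: x ahead of the robot, y to its left, z up, the work surface at z = 0. Lengths are in m, angles in rad, forces in N, time in s.
With the tool pointing down it reaches from about 0.35 to 0.925 m from the base axis. Payload 6.4 kg.
Tool frame: the origin (TCP) lies on the front face of the gripper's body, between the roots of the fingers; the fingertips stand 73 mm ahead of it and the grasp point (between the pads) lies 54 mm ahead of it; z points along the fingers, y is the direction in which the jaws open and shut (so a half turn about z gives the same grasp; the last joint's range is limited). The gripper opens to 85 mm and grips with 20 to 120 N. Pads are 22 mm wide; open, the fingers measure 114 mm over their backs; the gripper's body (76 mm by 85 mm) begins 54 mm behind the grasp point. The pads swing forward as they close: fully open they stand 13 mm farther back than shut.
Start: joints at [1.106, 0.245, 1.558, -0, 1.339, -0.174], TCP at [0.186, 0.623, 0.304] pointing down, gripper open.
Joint ranges: [-3.13, 3.13], [-1.02, 2.26], [0.13, 2.54], [-0.95, 4.09], [0.21, 2.88], [-2.74, 2.74]. Speed limits (rad/s): [2.57, 2.57, 3.14, 3.14, 3.14, 3.14].

### API

Orientations are given as a unit quaternion [x, y, z, w].
In Python, from bench import r gives the robot as it stands. The module is installed in compiled form; this text tells all that it offers.
- The arm moves only by the tool step_arm, never from a script. Its argument "series" is a list of rows, each a list of 3 entries, a list of its own where there are three numbers: the shift along the tool's x, y, z in cm, then the turn, a rotation vector about the tool's x, y, z in degrees, then the finger opening in cm, from 0 to 8.54. A call has 1 to 20 rows; each row is the pose to reach, as a shift and turn from the pose commanded when the call began, along the tool's axes at that moment; what a row does not reach only later rows make up. A row lasts 1/10 s, in which the tool goes at most 50 mm and 8.59 degrees, less where a joint would pass 70% of its speed; a pose out of reach is approached as far as the arm can. A call with a gripper value outside its range is refused whole. The fingers move at their own pace and stop on an object; "grip_force" is the grip in N (left out, the last holds). Time passes only in rows, so rows that repeat a pose let the fingers close. It gives the time, the measured TCP pose, the force and the opening at its end, in the units of the state.
- r.state(): the state, without advancing time (a new reading comes with each control period).
- r.snapshot(name): name is "scene" or "top" or "wrist"; returns the picture (384x512x3 uint8, red, green, blue); there is no depth.
- r.camera_model(name): a dict with "camera_matrix" (3x3 intrinsics, pixels), "pose" (4x4, takes a point from camera to world coordinates). Camera axes: x right, y down, z forward; pixel columns grow to the right and rows downward; lengths in m; the calibration is good to about 2 mm. A picture is of the moment at which its call begins: read the wrist's pose just before it. camera_model takes no time and is no camera call; for the wrist camera it gives the pose at the moment of the call.
- r.hand_in(): hands the job in, once; it reports no verdict.
The state is a dict: "t": time; "joint_pos": joint angles; "joint_velocities": joint speeds; "joint_torque": joint torques, N m; "ee_pos": TCP position; "tcp_rot": TCP orientation; "ft_force": force on the tool from outside, world axes, zero at the start; "moment": the same for the moment, N m; "width": opening from 0.0 (shut) to 1.0 (fully open).
Only numpy, scipy, OpenCV 4.12 (cv2) and the standard library are available. Lean on these libraries where they do the work, as an engineer would, in place of code of your own. Each camera call takes 0.05 s, during which the arm holds its last target.

## Working session

There is one attempt and no reset: what is moved stays moved. The work goes in short steps, Python scripts to look and compute and a tool call to move; the robot and the scene stay as the last step left them, time stands still between calls to the robot, and variables do not carry over. Pictures are saved under pics/ and viewed, and the job is handed in when it is done.

Besides the shell and the picture viewer there is one more tool, called after "Emit:" as name([rows], argument=value, ...), one row to a line, values as JSON. step_arm: Moves the arm, as the interface text tells. Its arguments: {"type":"object","properties":{"series":{"type":"array","items":{"type":"array"}},"grip_force":{"type":"number"}},"required":["series"]}

```bash
mkdir -p pics
cat > h.py <<'E'
import numpy as np, cv2
from bench import r
from scipy.spatial.transform import Rotation as R
def snap(cam,name):
    im=r.snapshot(cam); cv2.imwrite(f'pics/{name}.png',cv2.cvtColor(im,cv2.COLOR_RGB2BGR)); return im
def toW(m,uv,z):
    K=np.array(m['camera_matrix']);T=np.array(m['pose']);uv=np.atleast_2d(uv).astype(float)
    d=np.c_[uv,np.ones(len(uv))]@np.linalg.inv(K).T@T[:3,:3].T
    o=T[:3,3]; return o+d*((z-o[2])/d[:,2])[:,None]
def proj(m,P):
    K=np.array(m['camera_matrix']);T=np.array(m['pose']);P=np.atleast_2d(P)
    c=(P-T[:3,3])@T[:3,:3]; u=c@K.T; return u[:,:2]/u[:,2:]
E
python3 - <<'E'
from h import *
print(r.state())
for c in ['scene','top','wrist']:
    m=r.camera_model(c); print(c,np.round(m['camera_matrix'],1).tolist(),np.round(m['pose'],3).tolist())
    snap(c,c+'0')
E
```

```text
{'t': 0.0, 'joint_pos': array([ 1.10587810e+00,  2.45825404e-01,  1.55903287e+00, -1.61192586e-06,
        1.33869056e+00, -1.74127581e-01]), 'joint_velocities': array([-0.00167933, -0.00044026,  0.00123357,  0.00117363, -0.00057289,
       -0.00045082]), 'joint_torque': array([-4.58262548e-05, -4.29525626e+01, -3.26131940e+01, -1.69938735e-04,
        5.41852671e-03,  4.09756751e-06]), 'ee_pos': array([0.18618012, 0.62232303, 0.3027628 ]), 'tcp_rot': array([ 1.44883338e-01,  9.89448261e-01, -9.28833467e-04, -3.06487863e-04]), 'ft_force': array([-0.15185366,  0.14039207,  0.02552407]), 'moment': array([ 0.01587113,  0.02270356, -0.02343151]), 'width': 0.9998395647182113}
scene [[396.6, 0.0, 264.9], [0.0, 396.6, 189.4], [0.0, 0.0, 1.0]] [[-0.757, 0.443, -0.48, 1.229], [0.653, 0.517, -0.553, 0.815], [0.003, -0.732, -0.681, 1.081], [0.0, 0.0, 0.0, 1.0]]
top [[351.2, 0.0, 254.6], [0.0, 351.2, 192.7], [0.0, 0.0, 1.0]] [[0.018, -0.992, 0.122, 0.385], [-1.0, -0.014, 0.026, -0.002], [-0.024, -0.122, -0.992, 1.359], [0.0, 0.0, 0.0, 1.0]]
wrist [[345.5, 0.0, 258.0], [0.0, 345.5, 197.2], [0.0, 0.0, 1.0]] [[0.286, 0.915, 0.285, 0.113], [0.958, -0.272, -0.088, 0.645], [-0.003, 0.299, -0.954, 0.373], [0.0, 0.0, 0.0, 1.0]]
```

View pics/scene0.png

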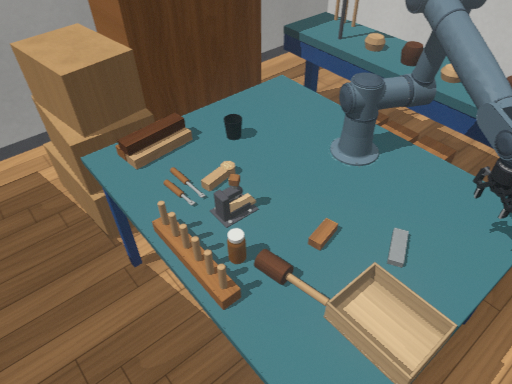

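View pics/top0.png

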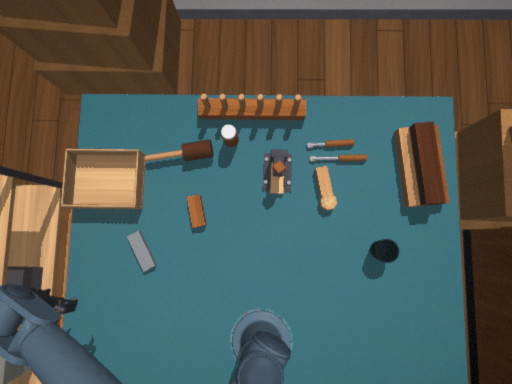

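View pics/wrist0.png

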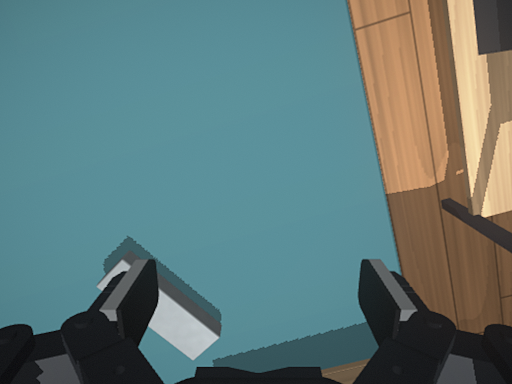

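Run:
```python
from h import *
a=cv2.imread('pics/top0.png')[120:230,240:390]; b=cv2.imread('pics/scene0.png')[140:240,150:270]
cv2.imwrite('pics/z1.png',cv2.resize(a,None,fx=5,fy=5,interpolation=cv2.INTER_CUBIC))
cv2.imwrite('pics/z2.png',cv2.resize(b,None,fx=6,fy=6,interpolation=cv2.INTER_CUBIC)[:600])
m=r.camera_model('top')
print(toW(m,[(278,168),(278,190)],0.15),toW(m,[(328,202),(322,168)],.038))
```

```text
[[ 0.62082412 -0.05010042  0.15      ]
 [ 0.54331122 -0.0508296   0.15      ]] [[ 0.51521173 -0.24350816  0.038     ]
 [ 0.64484354 -0.22180381  0.038     ]]
```

View pics/z1.png

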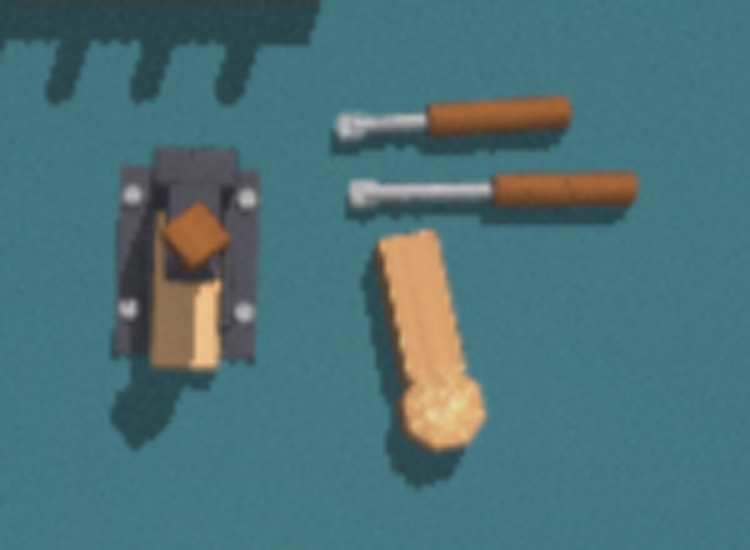

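View pics/z2.png

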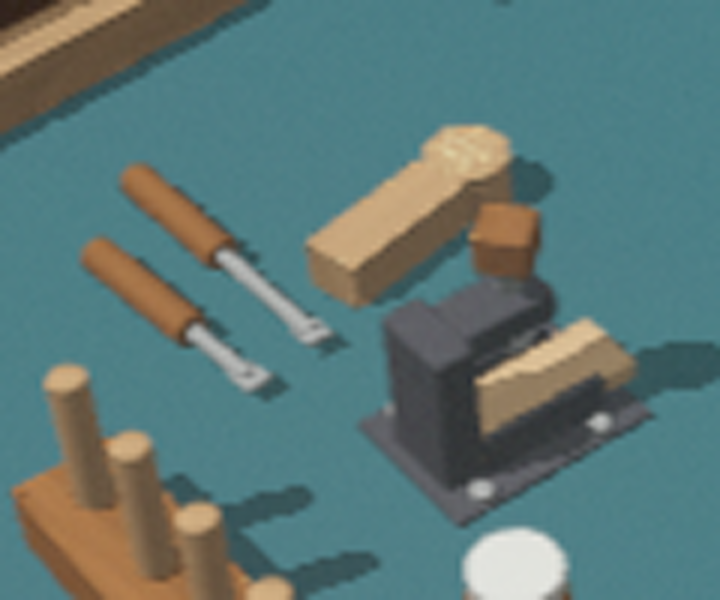

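The top view shows the clamp near (278,172), mouth toward the robot, with the knob turned about 45°. The blank's head is at (328,202) and its tail points away at (322,168). Next I move the wrist camera over both.

Emit:
step_arm([
  [[-38.9,-21.8,0],[0,0,-8],8.54],
  [[-38.9,-21.8,0],[0,0,-8],8.54],
  [[-38.9,-21.8,0],[0,0,-8],8.54],
  [[-38.9,-21.8,0],[0,0,-8],8.54],
  [[-38.9,-21.8,0],[0,0,-8],8.54],
  [[-38.9,-21.8,0],[0,0,-8],8.54],
  [[-38.9,-21.8,0],[0,0,-8],8.54],
  [[-56.8,-62.6,0],[0,0,-16.7],8.54],
  [[-56.8,-62.6,0],[0,0,-16.7],8.54],
  [[-56.8,-62.6,0],[0,0,-16.7],8.54],
  [[-56.8,-62.6,0],[0,0,-16.7],8.54],
  [[-56.8,-62.6,0],[0,0,-16.7],8.54],
  [[-56.8,-62.6,0],[0,0,-16.7],8.54],
  [[-56.8,-62.6,0],[0,0,-16.7],8.54],
  [[-56.8,-62.6,0],[0,0,-16.7],8.54],
  [[-56.8,-62.6,0],[0,0,-16.7],8.54],
  [[-56.8,-62.6,0],[0,0,-16.7],8.54],
  [[-56.8,-62.6,0],[0,0,-16.7],8.54],
  [[-56.8,-62.6,0],[0,0,-16.7],8.54],
  [[-56.8,-62.6,0],[0,0,-16.7],8.54],
])

```text
t: 2.15
ee_pos: [0.5508, -0.1401, 0.3034]
tcp_rot: [0.0, 1.0, 0.0, -0.0]
ft_force: [0.7, 0.0, -0.4]
width: 1.0
```

Run:
```python
from h import *
s=r.state(); print(s['t'],s['ee_pos'],s['joint_pos'],s['joint_velocities'])
import json
m=r.camera_model('wrist'); json.dump({k:np.array(v).tolist() for k,v in m.items() if k in('camera_matrix','pose')},open('m1.json','w'))
im=snap('wrist','w1')
cv2.imwrite('pics/w1b.png',cv2.resize(cv2.imread('pics/w1.png'),(800,600),interpolation=cv2.INTER_CUBIC))
```

```text
2.15 [ 0.55078943 -0.14008652  0.3033847 ] [-4.48610696e-01  5.62480824e-02  1.76976377e+00  3.42030660e-04
  1.31677786e+00 -2.01896592e+00] [ 0.02933272 -0.01500562  0.01482251  0.0014947   0.00081318 -0.00127757]
```

View pics/w1b.png

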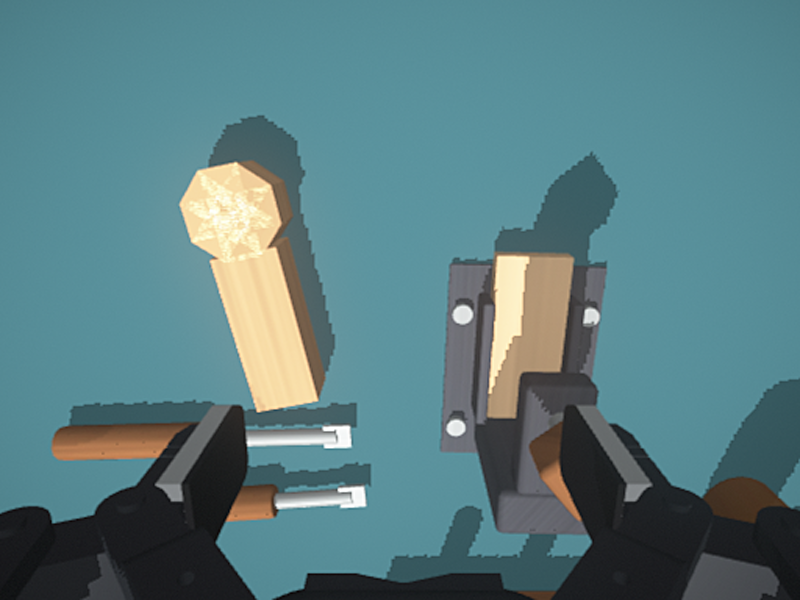

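Run:
```python
import cv2
a=cv2.imread('pics/w1.png')
# scale native; crops
cv2.imwrite('pics/w1c.png',cv2.resize(a[95:270,105:225],None,fx=5,fy=5,interpolation=cv2.INTER_NEAREST)[:600+275][0:600])
cv2.imwrite('pics/w1c2.png',cv2.resize(a[95:270,105:225],None,fx=4,fy=3.4,interpolation=cv2.INTER_NEAREST))
cv2.imwrite('pics/w1d.png',cv2.resize(a[150:350,270:400],None,fx=5,fy=3,interpolation=cv2.INTER_NEAREST))
```

```text
(no output)
```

View pics/w1c2.png

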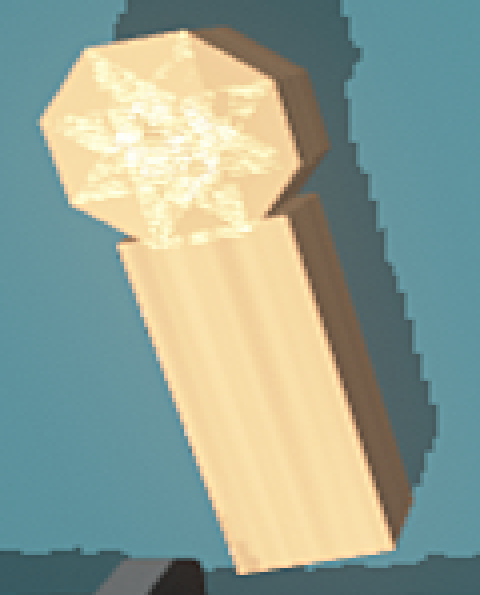

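View pics/w1d.png

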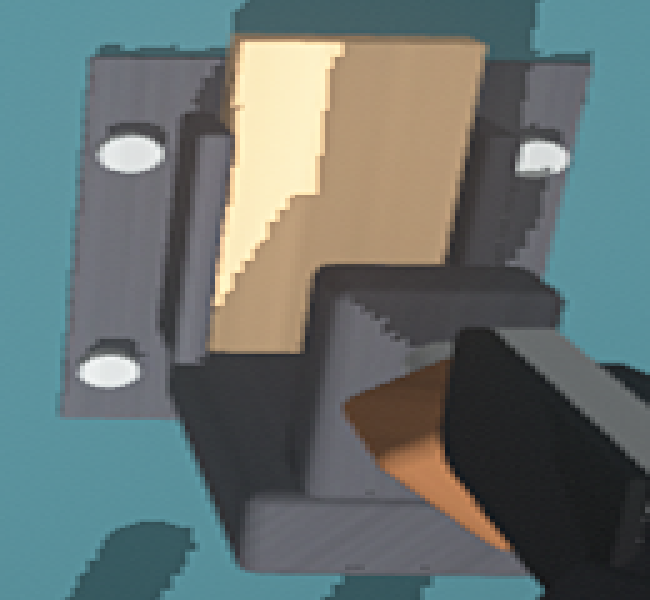

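Emit:
step_arm([
  [[2,9,-2],[0,0,0],8.54],
  [[2,9,-2],[0,0,0],8.54],
  [[2,9,-2],[0,0,0],8.54],
  [[2,9,-2],[0,0,0],8.54],
])

```text
t: 2.6
ee_pos: [0.5306, -0.048, 0.3242]
tcp_rot: [-0.002, 1.0, -0.0, 0.0]
ft_force: [-0.1, -0.8, 0.6]
width: 1.0
```

Run:
```python
from h import *
import json
s=r.state(); print(s['t'],s['ee_pos'],s['joint_velocities'])
m=r.camera_model('wrist'); json.dump({k:np.array(v).tolist() for k,v in m.items() if k in('camera_matrix','pose')},open('m2.json','w'))
im=snap('wrist','w2')
a=cv2.imread('pics/w2.png')
cv2.imwrite('pics/w2b.png',cv2.resize(a,(800,600),interpolation=cv2.INTER_CUBIC))
cv2.imwrite('pics/w2c.png',cv2.resize(a[180:380,160:360],None,fx=4,fy=3,interpolation=cv2.INTER_NEAREST))
# blank fit
from scipy.optimize import least_squares
m1=json.load(open('m1.json'))
px=np.array([(165,263.8),(203.25,256.5),(134.75,166.5),(177,158.5),(150.75,103.8),(126.25,109.1),(115,130.9),(123,155.3),(173,118.5),(180,143.5)])
# image up=-x, left=-y
c=29/np.cos(np.pi/8); V=lambda d:(c*np.cos(np.radians(d)),c*np.sin(np.radians(d)))
mod=np.array([(135,-22),(135,22),(19,-22),(19,22),V(157.5),V(202.5),V(247.5),V(292.5),V(112.5),V(67.5)])/1000
def f(p):
    C,S=np.cos(p[2]),np.sin(p[2]); P=np.c_[p[0]+C*mod[:,0]-S*mod[:,1],p[1]+S*mod[:,0]+C*mod[:,1],np.full(len(mod),.038)]
    return (proj(m1,P)-px).ravel()
q=least_squares(f,[.515,-.243,.165]); print(q.x,np.degrees(q.x[2])); print(np.round(q.fun.reshape(-1,2),1).tolist())
```

```text
2.6 [ 0.53060925 -0.04800093  0.32421638] [-0.03622721  0.02730856 -0.0088522  -0.0024227  -0.00174474 -0.00232029]
[ 0.51977699 -0.24611098  0.20039377] 11.481716977612034
[[-0.1, 1.2], [1.0, 1.2], [-2.5, -4.7], [-1.7, -5.5], [0.6, 1.6], [0.7, 1.6], [0.5, 1.2], [0.3, 1.0], [0.7, 1.3], [0.4, 1.1]]
```

View pics/w2b.png

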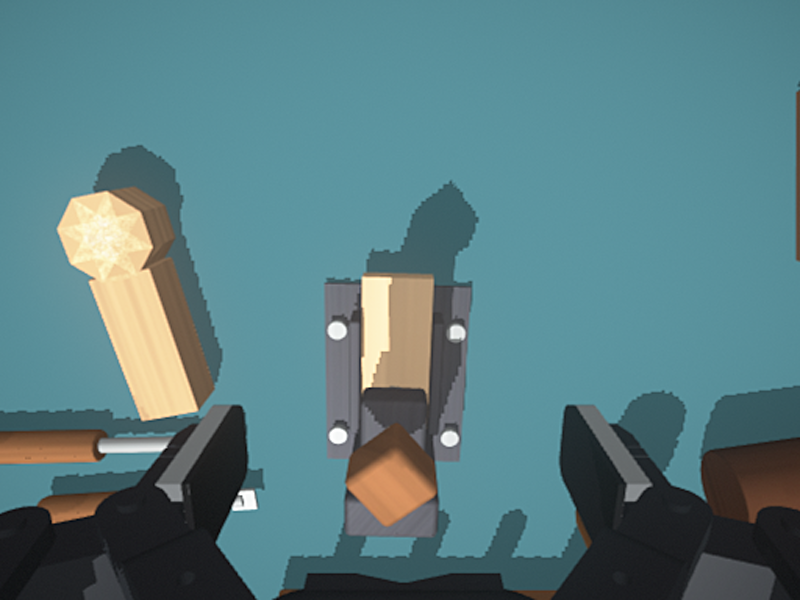

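View pics/w2c.png

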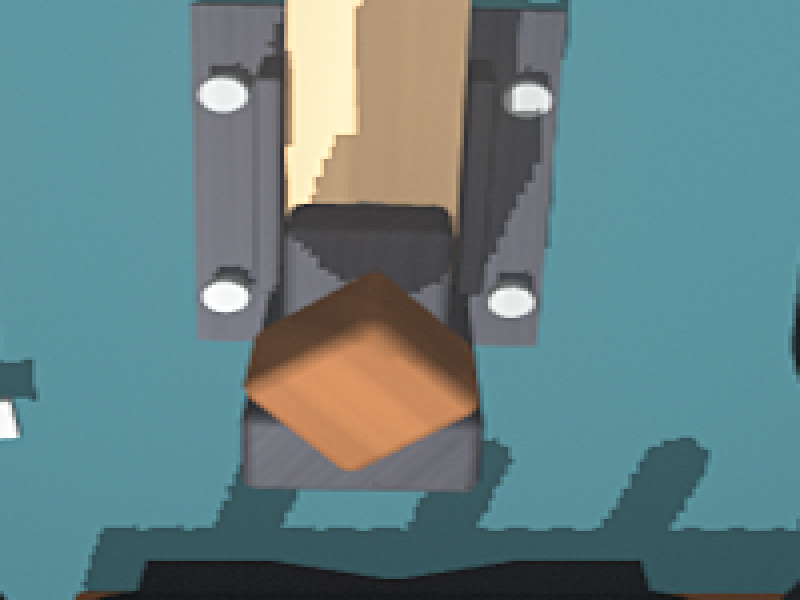

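```bash
cat > fit.py <<'E'
from h import *
import json
from scipy.optimize import least_squares
m1=json.load(open('m1.json'));m2=json.load(open('m2.json'))
c=29/np.cos(np.pi/8); V=lambda d:(c*np.cos(np.radians(d)),c*np.sin(np.radians(d)))
px=np.array([(165,263.8),(203.25,256.5),(150.75,103.8),(126.25,109.1),(115,130.9),(123,155.3),(173,118.5),(180,143.5)])
mod=np.array([(135,-22),(135,22),V(157.5),V(202.5),V(247.5),V(292.5),V(112.5),V(67.5)])/1000
def tf(p,M,z):
    C,S=np.cos(p[2]),np.sin(p[2]);M=np.asarray(M); return np.c_[p[0]+C*M[:,0]-S*M[:,1],p[1]+S*M[:,0]+C*M[:,1],np.broadcast_to(z,(len(M),))]
q=least_squares(lambda p:(proj(m1,tf(p,mod,.038))-px).ravel(),[.515,-.243,.165])
print('blank',q.x,np.degrees(q.x[2]),np.round(q.fun,1))
w=lambda x,y:(160+x/4,180+y/3)
K=np.array([w(350,470),w(245,385),w(478,405),w(375,327)])
k=least_squares(lambda p:(proj(m2,tf(p,np.array([(18,18),(18,-18),(-18,18),(-18,-18)])/1000,.165))-K).ravel(),[.62,-.05,.5])
# correspondences: bottom=+x, left=-y
Ms=np.array([(25.456,0),(0,-25.456),(0,25.456),(-25.456,0)])/1000
k=least_squares(lambda p:(proj(m2,tf(p,Ms,.165))-K).ravel(),[.62,-.05,0])
print('knob',k.x,'diamond yaw deg',np.degrees(k.x[2]),np.round(k.fun,1))
S=np.array([w(245,418),w(482,418),w(247,487),w(480,490)])
def g(p):
    t=p[3]
    a=proj(m2,tf(p,[(.045,-.03),(.045,.03),(.045+t,-.03),(.045+t,.03)],.109))-S
    b=proj(m2,tf(p,[(-.022,0)],.109))[:,1]-w(0,231)[1]
    d=proj(m2,tf(p,[(-.075,-.023),(-.075,.023)],.020))[:,1]-176
    return np.r_[a.ravel(),b,d]
s=least_squares(g,[.62,-.05,0,.02]); print('clamp',s.x,np.degrees(s.x[2]),np.round(s.fun,1))
for n,y in(('gi',.026),('go',.034)):
    for sg in(-1,1): print(n,sg,np.round(proj(m2,tf(s.x,[(-.045,sg*y),(.0,sg*y)],.032)),1).tolist())
im=cv2.imread('pics/w2.png')
im=cv2.resize(im,(1536,1152),interpolation=cv2.INTER_CUBIC)
def draw(P,col):
    u=(proj(m2,P)*3+1).astype(int); cv2.polylines(im,[u.reshape(-1,1,2)],True,col,1)
draw(tf(q.x,list(np.array([(135,-22),(135,22),(26,22),(26,-22)])/1000),.038),(0,0,255))
draw(tf(q.x,[np.array(V(22.5+45*i))/1000 for i in range(8)],.038),(0,0,255))
draw(tf(k.x,Ms[[0,1,3,2]],.165),(0,255,0))
for sg in(-1,1): draw(tf(s.x,np.array([(-45,sg*26),(45,sg*26),(45,sg*34),(-45,sg*34)])/1000,.032),(255,0,0))
draw(tf(s.x,np.array([(-22,-20),(45,-20),(45,20),(-22,20)])/1000,.109),(255,0,255))
draw(tf(s.x,np.array([(-75,-26),(45,-26),(45,26),(-75,26)])/1000,.020),(0,255,255))
draw(tf(s.x,np.array([(45,-30),(65,-30),(65,30),(45,30)])/1000,.109),(255,255,0))
cv2.imwrite('pics/ov.png',im[450:1050,100:900])
E
python3 fit.py
```

```text
blank [ 0.51850918 -0.24651305  0.20090068] 11.510761223335448 [-0.5  0.2  0.7  0.2  0.1  0.2  0.1  0.2 -0.1 -0.1 -0.3 -0.2  0.2 -0.
 -0.1 -0.3]
knob [ 0.62071172 -0.05335888 -0.11899106] diamond yaw deg -6.817685549543557 [-0.7  3.1 -3.3  1.   3.4  1.3  0.7 -4.7]
clamp [ 0.62306789 -0.05425635 -0.00133708  0.02835743] -0.07660895890726459 [-1.2 -0.8  1.2 -0.4 -0.9  0.3  0.9 -0.3 -0.3  0.7  0.9]
gi -1 [[228.9, 205.6], [229.6, 242.7]]
gi 1 [[275.8, 205.9], [274.9, 243.0]]
go -1 [[221.7, 205.5], [222.7, 242.7]]
go 1 [[283.0, 205.9], [281.9, 243.0]]
```

View pics/ov.png

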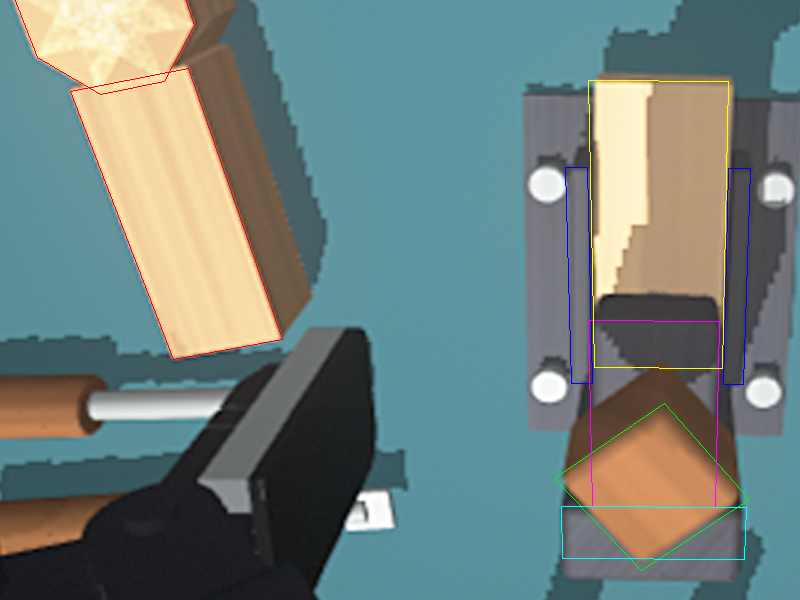

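Run:
```python
import cv2
a=cv2.imread('pics/w2.png')
cv2.imwrite('pics/e1.png',cv2.resize(a[168:243,203:303],None,fx=8,fy=8,interpolation=cv2.INTER_CUBIC))
cv2.imwrite('pics/e2.png',cv2.resize(a[240:348,200:300],None,fx=5.5*1.4,fy=5.5,interpolation=cv2.INTER_CUBIC))
```

```text
(no output)
```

View pics/e1.png

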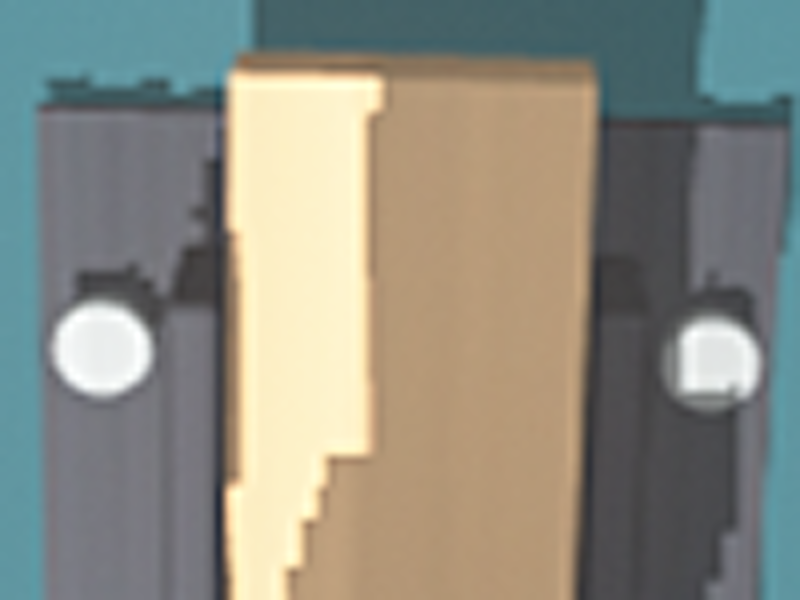

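View pics/e2.png

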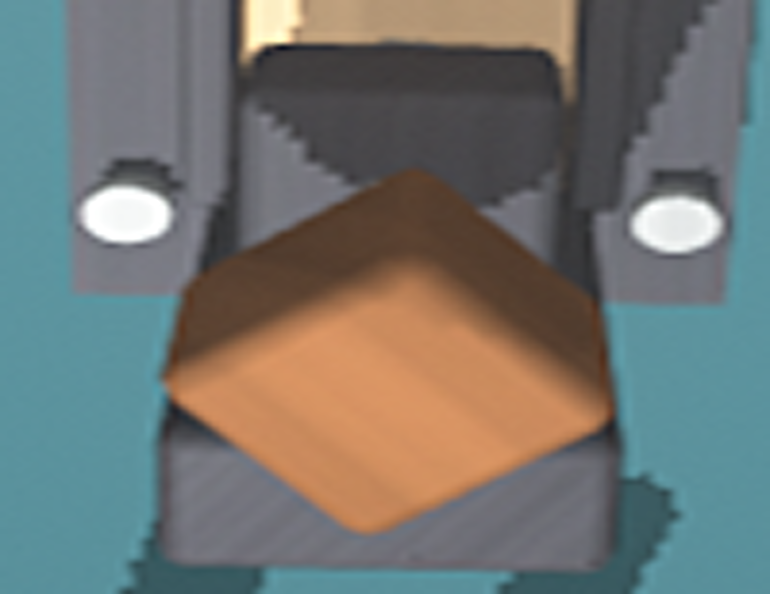

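```bash
cat > fit2.py <<'E'
exec(open('fit.py').read().split("w=lambda")[0])
P=lambda p,M,z: proj(m2,tf(p,M,z))
Ms=np.array([(1,0),(0,-1),(0,1),(-1,0)])*.025456
K=np.array([(247.4,336.9),(221.2,309.1),(279.5,314.9),(253.2,287.6)])
k=least_squares(lambda p:(P(p,Ms*p[3],.164)-K).ravel(),[.62,-.05,0,1])
print('knob',k.x,np.degrees(k.x[2]),np.round(k.fun,1))
B=np.array([(215.6,211.5),(292,213.25),(216.5,278.9),(287.9,280.5)])
def g(p):
    x,y,a,xf,xr,hw,t,bw,sw=p
    return np.r_[(P(p,[(xf,-hw),(xf,hw),(xr,-hw),(xr,hw)],.012)-B).ravel(),
     (P(p,[(-.075,-bw),(-.075,bw)],.020)-[(231.5,177.4),(277.6,178.6)]).ravel(),
     (P(p,[(.045+t,-sw),(.045+t,sw)],.109)-[(222,342.2),(279.5,343.6)]).ravel(),
     P(p,[(-.022,0)],.109)[:,1]-(240+90/5.5),
     P(p,[(.045,0)],.109)[:,1]-(240+433/5.5)]
s=least_squares(g,[.62,-.05,0,-.04,.04,.045,.02,.024,.029]); print('clamp',s.x,np.degrees(s.x[2]),np.round(s.fun,1))
p=s.x
print('arm mid',P(p,[(-.022,0)],.109),'obs',200+(255+555)/2/7.7)
for y in(-.034,-.026,.026,.034):print('guide',y,P(p,[(-.045,y),(-.0,y)],.032).round(1).tolist())
E
python3 fit2.py
```

```text
blank [ 0.51850918 -0.24651305  0.20090068] 11.510761223335448 [-0.5  0.2  0.7  0.2  0.1  0.2  0.1  0.2 -0.1 -0.1 -0.3 -0.2  0.2 -0.
 -0.1 -0.3]
knob [ 0.62109634 -0.05351603 -0.10535076  0.89540891] -6.036153940525576 [-0.  -0.3  0.   0.6 -0.2  0.3  0.2 -0.6]
clamp [ 0.62359724 -0.05331208 -0.01878222 -0.03046474  0.05934265  0.04488985
  0.0278834   0.02573641  0.02871397] -1.0761419207375236 [ 0.1  0.  -0.  -0.   0.1  0.   0.3 -0.   0.  -0.6  0.  -0.8 -0.2  0.1
 -0.2 -0.1  0.8  0.5]
arm mid [[252.31590935 257.19516367]] obs 252.5974025974026
guide -0.034 [[223.2, 205.5], [223.5, 242.6]]
guide -0.026 [[230.4, 205.7], [230.5, 242.8]]
guide 0.026 [[277.3, 206.7], [275.7, 243.8]]
guide 0.034 [[284.5, 206.9], [282.7, 243.9]]
```

The fits match in both views: blank head at (0.5185, −0.2465), yaw 11.5°. The clamp axis is at about (0.6225, −0.0534), yaw −1.1°, and the knob diamond is at about −6°. Now I grasp the head by its flats.

Emit:
step_arm([
  [[1.2,-19.7,14],[0,0,-11.5],8.54],
  [[1.2,-19.7,14],[0,0,-11.5],8.54],
  [[1.2,-19.7,14],[0,0,-11.5],8.54],
  [[1.2,-19.7,14],[0,0,-11.5],8.54],
  [[1.2,-19.7,14],[0,0,-11.5],8.54],
  [[1.2,-19.7,16],[0,0,-11.5],8.54],
  [[1.2,-19.7,18],[0,0,-11.5],8.54],
  [[1.2,-19.7,20],[0,0,-11.5],8.54],
  [[1.2,-19.7,22],[0,0,-11.5],8.54],
  [[1.2,-19.7,23.5],[0,0,-11.5],8.54],
  [[1.2,-19.7,24.5],[0,0,-11.5],8.54],
  [[1.2,-19.7,24.5],[0,0,-11.5],8.54],
  [[1.2,-19.7,24.5],[0,0,-11.5],8.54],
])

```text
t: 3.95
ee_pos: [0.5194, -0.2472, 0.0793]
tcp_rot: [-0.1, 0.995, -0.0, 0.0]
ft_force: [0.3, 0.1, 0.2]
width: 1.0
```

Run:
```python
from h import *
snap('wrist','w3'); s=r.state(); print(s['t'],s['ee_pos'],R.from_quat(s['tcp_rot']).as_matrix()[:,0],s['ft_force'])
```

```text
4.0 [ 0.51968285 -0.24733728  0.07978134] [-0.97980183 -0.19996775 -0.00112947] [ 0.14143523 -0.53886674  0.43862459]
```

View pics/w3.png

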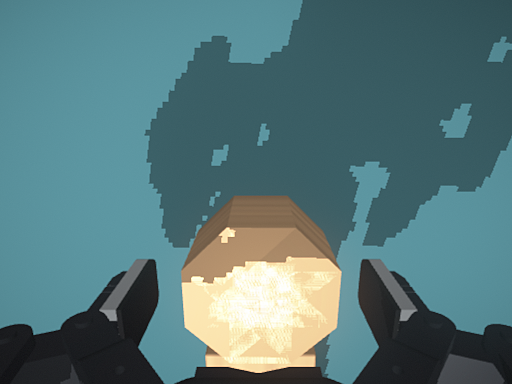

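The head sits between the pads: its columns run 182–340, and the pads are at 158 and 360, so it is roughly centred. Closing.

Emit:
step_arm([
  [[0,0,0],[0,0,0],5.0],
  [[0,0,0],[0,0,0],5.0],
  [[0,0,0],[0,0,0],5.0],
  [[0,0,0],[0,0,0],5.0],
  [[0,0,0],[0,0,0],5.0],
  [[0,0,0],[0,0,0],5.0],
], grip_force=50)

```text
t: 4.6
ee_pos: [0.5197, -0.2473, 0.08]
tcp_rot: [-0.101, 0.995, -0.001, 0.001]
ft_force: [0.4, -0.3, 5.9]
width: 0.669
```

Emit:
step_arm([
  [[0,0,-1],[0,0,0],5.0],
  [[0,0,-3],[0,0,0],5.0],
  [[0,0,-5],[0,0,0],5.0],
  [[0,0,-5],[0,0,0],5.0],
  [[0,0,-5],[0,0,0],5.0],
])

```text
t: 5.1
ee_pos: [0.5189, -0.2467, 0.1287]
tcp_rot: [-0.101, 0.995, 0.0, -0.0]
ft_force: [1.1, 0.6, -1.3]
width: 0.668
```

Run:
```python
from h import *
snap('wrist','w4'); s=r.state(); print(s['t'],s['ee_pos'],R.from_quat(s['tcp_rot']).as_matrix()[:,0],s['ft_force'],s['moment'],s['width'])
```

```text
5.15 [ 0.51847074 -0.24640532  0.12789293] [-0.97978566 -0.20004646  0.00121186] [ 0.00606888  0.64029673 -1.80546059] [ 0.04031529  0.10291766 -0.02741618] 0.6669198906799164
```

View pics/w4.png

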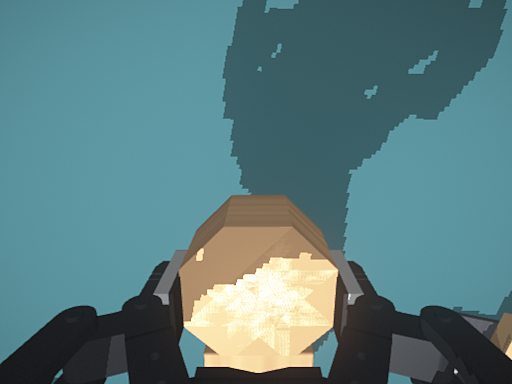

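Emit:
step_arm([
  [[4.5,0,0],[0,0,4],5.0],
  [[8.5,1,0],[0,0,8],5.0],
  [[10,4.5,0],[0,0,12.6],5.0],
  [[10,9,0],[0,0,12.6],5.0],
  [[9.3,13.5,0],[0,0,12.6],5.0],
  [[8.3,18,0],[0,0,12.6],5.0],
  [[7.4,21.7,0],[0,0,12.6],5.0],
  [[7.4,21.7,0],[0,0,12.6],5.0],
  [[7.4,21.7,1.2],[0,0,12.6],5.0],
  [[7.4,21.7,2.4],[0,0,12.6],5.0],
  [[7.4,21.7,2.4],[0,0,12.6],5.0],
  [[7.4,21.7,2.4],[0,0,12.6],5.0],
])

```text
t: 6.35
ee_pos: [0.4027, -0.0493, 0.1043]
tcp_rot: [0.01, 1.0, 0.0, -0.001]
ft_force: [0.3, 0.2, -1.8]
width: 0.668
```

Run:
```python
from h import *
s=r.state(); print(s['t'],s['ee_pos'],R.from_quat(s['tcp_rot']).as_matrix()[:,:2],s['ft_force'],s['moment'],s['width'],s['joint_pos'])
snap('scene','s4');snap('top','t4')
a=cv2.imread('pics/s4.png')[120:250,150:310];b=cv2.imread('pics/t4.png')[140:270,230:330]
cv2.imwrite('pics/z3.png',cv2.resize(a,None,fx=4.6,fy=4.6,interpolation=cv2.INTER_CUBIC))
cv2.imwrite('pics/z4.png',cv2.resize(b,None,fx=4.6,fy=4.6,interpolation=cv2.INTER_CUBIC))
```

```text
6.35 [ 0.40273223 -0.0492543   0.10433829] [[-9.99815092e-01  1.91554303e-02]
 [ 1.91543242e-02  9.99816315e-01]
 [ 1.70137212e-03  6.36219130e-04]] [ 0.33768128  0.246695   -1.78228322] [-0.01672451  0.02558763  0.0444077 ] 0.6683256123652226 [-4.02888412e-01 -2.98252647e-02  2.27574803e+00 -6.01425753e-05
  8.97485723e-01 -1.95449113e+00]
```

View pics/z3.png

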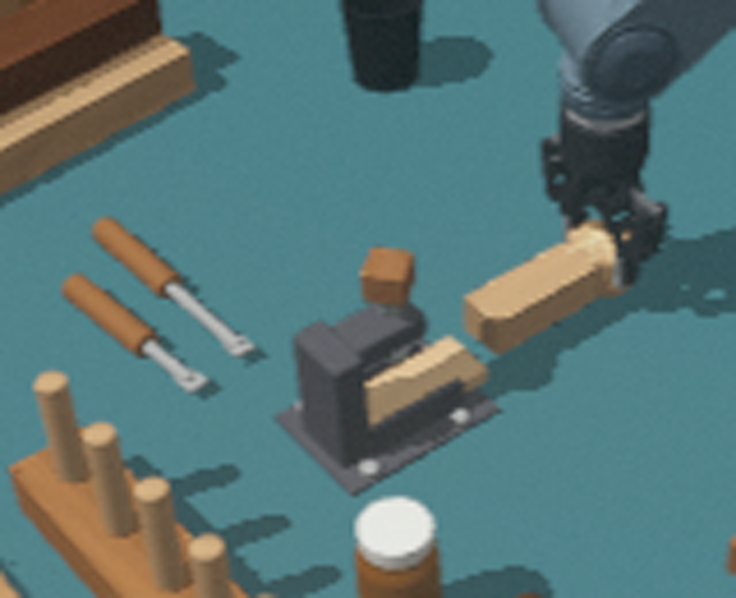

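View pics/z4.png

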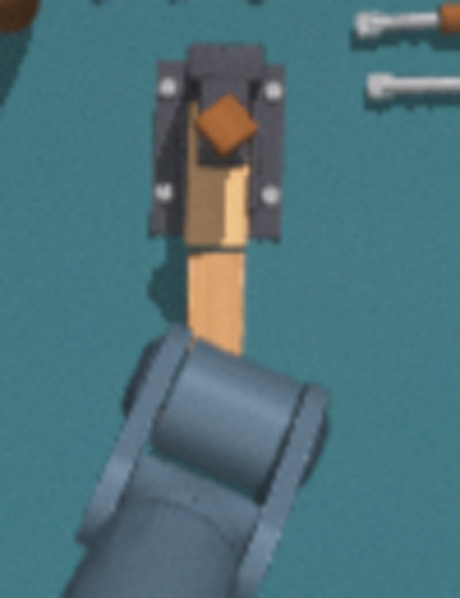

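Emit:
step_arm([
  [[-1,0,0],[0,0,0],5.0],
  [[-2,0,0],[0,0,0],5.0],
  [[-3,0,0],[0,0,0],5.0],
  [[-4,0,0],[0,0,0],5.0],
  [[-5,0,0],[0,0,0],5.0],
  [[-6,0,0],[0,0,0],5.0],
  [[-6.5,0,0],[0,0,0],5.0],
  [[-6.5,0,0],[0,0,0],5.0],
  [[-6.5,0,0],[0,0,0],5.0],
])

```text
t: 7.35
ee_pos: [0.4679, -0.0501, 0.1047]
tcp_rot: [0.009, 1.0, 0.0, -0.0]
ft_force: [-0.4, -0.2, -1.7]
width: 0.671
```

Emit:
step_arm([
  [[0,0,0.15],[0,0,0],5.0],
  [[0,0,0.15],[0,0,0],5.0],
])

```text
t: 7.55
ee_pos: [0.4676, -0.0501, 0.1031]
tcp_rot: [0.009, 1.0, 0.0, -0.0]
ft_force: [-0.1, 0.3, -1.9]
width: 0.671
```

Emit:
step_arm([
  [[0,0,0.05],[0,0,0],5.0],
  [[0,0,0.05],[0,0,0],5.0],
])

```text
t: 7.75
ee_pos: [0.468, -0.0503, 0.1029]
tcp_rot: [0.009, 1.0, 0.0, -0.0]
ft_force: [-0.7, -0.5, -2.0]
width: 0.665
```

Run:
```python
from h import *
s=r.state(); print(s['t'],s['ee_pos'],s['ft_force'],s['moment'])
```

```text
7.75 [ 0.46802569 -0.05026677  0.102859  ] [-0.69781782 -0.47859217 -1.95392144] [-0.0109021   0.05422487  0.0273956 ]
```

Emit:
step_arm([
  [[0,0,0.05],[0,0,0],5.0],
  [[0,0,0.05],[0,0,0],5.0],
])

```text
t: 7.95
ee_pos: [0.4681, -0.0503, 0.1024]
tcp_rot: [0.009, 1.0, -0.0, -0.0]
ft_force: [-0.6, 0.1, -2.0]
width: 0.667
```

Emit:
step_arm([
  [[0,0,0.05],[0,0,0],5.0],
  [[0,0,0.05],[0,0,0],5.0],
])

```text
t: 8.15
ee_pos: [0.4681, -0.0503, 0.1018]
tcp_rot: [0.009, 1.0, 0.0, -0.0]
ft_force: [0.6, 0.3, -1.2]
width: 0.667
```

Emit:
step_arm([
  [[0,0,0.05],[0,0,0],5.0],
  [[0,0,0.05],[0,0,0],5.0],
])

```text
t: 8.35
ee_pos: [0.4681, -0.0502, 0.1013]
tcp_rot: [0.009, 1.0, 0.0, -0.0]
ft_force: [-0.5, -0.2, -2.0]
width: 0.666
```

Run:
```python
from h import *
s=r.state(); print(s['t'],s['ee_pos'],s['ft_force'],s['moment'])
```

```text
8.35 [ 0.46814348 -0.05023805  0.10131939] [-0.45476254 -0.18522685 -2.03150721] [0.00293469 0.08646036 0.00665291]
```

Emit:
step_arm([
  [[0,0,0.05],[0,0,0],5.0],
  [[0,0,0.05],[0,0,0],5.0],
])

```text
t: 8.55
ee_pos: [0.4682, -0.0502, 0.1008]
tcp_rot: [0.009, 1.0, 0.0, -0.0]
ft_force: [0.7, 0.2, -1.8]
width: 0.666
```

Emit:
step_arm([
  [[0,0,0.05],[0,0,0],5.0],
  [[0,0,0.05],[0,0,0],5.0],
])

```text
t: 8.75
ee_pos: [0.4682, -0.0503, 0.1005]
tcp_rot: [0.009, 1.0, -0.0, 0.0]
ft_force: [-0.5, 0.3, -1.1]
width: 0.669
```

Run:
```python
from h import *
s=r.state(); print(s['t'],s['ee_pos'],s['ft_force'],s['moment'])
```

```text
8.75 [ 0.46824608 -0.05027813  0.10047313] [-0.51169746  0.31445771 -1.12984504] [0.0350582  0.04033602 0.01601515]
```

Emit:
step_arm([
  [[0,0,0.05],[0,0,0],5.0],
  [[0,0,0.05],[0,0,0],5.0],
])

```text
t: 8.95
ee_pos: [0.4683, -0.0503, 0.1002]
tcp_rot: [0.009, 1.0, -0.0, 0.0]
ft_force: [-2.6, 0.4, 2.6]
width: 0.673
```

Emit:
step_arm([
  [[0,0,0.05],[0,0,0],5.0],
  [[0,0,0.05],[0,0,0],5.0],
])

```text
t: 9.15
ee_pos: [0.4684, -0.0504, 0.0999]
tcp_rot: [0.009, 1.0, -0.0, 0.0]
ft_force: [-5.0, 1.1, 6.8]
width: 0.67
```

Run:
```python
from h import *
s=r.state(); print(s['t'],s['ee_pos'],s['ft_force'],s['moment'])
```

```text
9.15 [ 0.46838053 -0.05035441  0.09986617] [-4.97574544  1.13383147  6.82500647] [0.11748139 0.17897188 0.06325537]
```

Contact with the bed came at TCP z≈0.1007. I back off slightly and slide in.

Emit:
step_arm([
  [[0,0,-0.12],[0,0,0],5.0],
  [[-1,0,-0.12],[0,0,0],5.0],
  [[-2,0,-0.12],[0,0,0],5.0],
  [[-3,0,-0.12],[0,0,0],5.0],
  [[-4,0,-0.12],[0,0,0],5.0],
  [[-5,0,-0.12],[0,0,0],5.0],
  [[-5.6,0,-0.12],[0,0,0],5.0],
  [[-5.6,0,-0.12],[0,0,0],5.0],
  [[-5.6,0,-0.12],[0,0,0],5.0],
])

```text
t: 10.05
ee_pos: [0.5243, -0.0513, 0.1005]
tcp_rot: [0.009, 1.0, -0.0, 0.0]
ft_force: [0.8, 0.4, -0.4]
width: 0.672
```

Emit:
step_arm([
  [[-0.2,0,0],[0,0,0],5.0],
  [[-0.4,0,0],[0,0,0],5.0],
  [[-0.4,0,0],[0,0,0],5.0],
])

```text
t: 10.35
ee_pos: [0.5282, -0.0514, 0.1006]
tcp_rot: [0.009, 1.0, 0.0, 0.0]
ft_force: [0.9, 0.2, -1.9]
width: 0.669
```

Emit:
step_arm([
  [[-0.2,0,0],[0,0,0],5.0],
  [[-0.2,0,0],[0,0,0],5.0],
])

```text
t: 10.55
ee_pos: [0.5303, -0.0514, 0.1006]
tcp_rot: [0.009, 1.0, -0.0, 0.0]
ft_force: [-0.0, -0.0, -1.1]
width: 0.671
```

Run:
```python
from h import *
s=r.state(); print(s['t'],s['ee_pos'],s['ft_force'],s['moment'])
```

```text
10.55 [ 0.5303297  -0.0514203   0.10060361] [-0.01767363 -0.00595597 -1.14481164] [-0.06841392  0.02768699 -0.01090926]
```

Emit:
step_arm([
  [[-0.1,0,0],[0,0,0],5.0],
  [[-0.1,0,0],[0,0,0],5.0],
])

```text
t: 10.75
ee_pos: [0.5313, -0.0514, 0.1006]
tcp_rot: [0.009, 1.0, 0.0, 0.0]
ft_force: [-1.0, -0.0, -2.0]
width: 0.672
```

Emit:
step_arm([
  [[-0.1,0,0],[0,0,0],5.0],
  [[-0.1,0,0],[0,0,0],5.0],
])

```text
t: 10.95
ee_pos: [0.5323, -0.0514, 0.1006]
tcp_rot: [0.009, 1.0, -0.0, 0.0]
ft_force: [0.3, 0.7, -0.5]
width: 0.667
```

Emit:
step_arm([
  [[-0.1,0,0],[0,0,0],5.0],
  [[-0.1,0,0],[0,0,0],5.0],
])

```text
t: 11.15
ee_pos: [0.5333, -0.0515, 0.1006]
tcp_rot: [0.009, 1.0, -0.0, 0.0]
ft_force: [0.3, -0.1, -1.9]
width: 0.667
```

Emit:
step_arm([
  [[-0.1,0,0],[0,0,0],5.0],
  [[-0.1,0,0],[0,0,0],5.0],
])

```text
t: 11.35
ee_pos: [0.5343, -0.0515, 0.1006]
tcp_rot: [0.009, 1.0, -0.0, 0.0]
ft_force: [0.0, -0.2, -0.8]
width: 0.67
```

Emit:
step_arm([
  [[-0.1,0,0],[0,0,0],5.0],
  [[-0.1,0,0],[0,0,0],5.0],
])

```text
t: 11.55
ee_pos: [0.5349, -0.0514, 0.1005]
tcp_rot: [0.009, 1.0, 0.0, -0.001]
ft_force: [-2.0, 0.2, 0.8]
width: 0.667
```

Emit:
step_arm([
  [[-0.1,0,0],[0,0,0],5.0],
  [[-0.1,0,0],[0,0,0],5.0],
])

```text
t: 11.75
ee_pos: [0.5351, -0.0514, 0.1005]
tcp_rot: [0.009, 1.0, 0.0, -0.002]
ft_force: [-8.5, -0.1, 6.4]
width: 0.673
```

Emit:
step_arm([
  [[0,0,0.03],[0,0,0],5.0],
  [[0,0,0.03],[0,0,0],6.2],
  [[0,0,0.03],[0,0,0],7],
  [[0,0,0.03],[0,0,0],8],
  [[0,0,0.03],[0,0,0],8.54],
  [[0,0,0.03],[0,0,0],8.54],
])

```text
t: 12.35
ee_pos: [0.5363, -0.0515, 0.1003]
tcp_rot: [0.009, 1.0, -0.0, 0.0]
ft_force: [-1.0, 0.7, -0.1]
width: 0.997
```

Run:
```python
from h import *
s=r.state(); print(s['t'],s['ee_pos'],s['ft_force'],s['moment'],s['width'])
snap('wrist','w5')
```

```text
12.35 [ 0.53632496 -0.05154732  0.10034821] [-0.98036797  0.65615254 -0.08926059] [ 0.0414955   0.04118061 -0.00980029] 0.9971614436521374
```

View pics/w5.png

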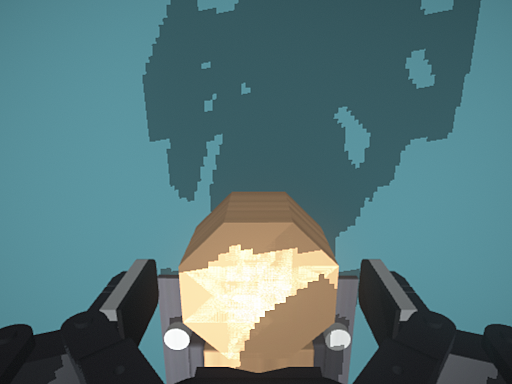

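Emit:
step_arm([
  [[0,0,-3],[0,0,0],8.54],
  [[0,0,-8],[0,0,0],8.54],
  [[0,0,-13],[0,0,0],8.54],
  [[0,0,-18],[0,0,0],8.54],
  [[0.5,0,-22],[0,0,0],8.54],
  [[0.5,0,-22],[0,0,0],8.54],
  [[0.5,0,-22],[0,0,0],8.54],
])

```text
t: 13.1
ee_pos: [0.5314, -0.0515, 0.3213]
tcp_rot: [0.009, 1.0, -0.0, 0.001]
ft_force: [-0.6, 0.2, -0.8]
width: 1.001
```

Run:
```python
from h import *
import json
s=r.state(); print(s['t'],s['ee_pos'],s['joint_pos'],s['joint_velocities'])
m=r.camera_model('wrist'); json.dump({k:np.array(v).tolist() for k,v in m.items() if k in('camera_matrix','pose')},open('m6.json','w'))
snap('wrist','w6'); snap('scene','s6')
a=cv2.imread('pics/w6.png')
cv2.imwrite('pics/w6c.png',cv2.resize(a[100:360,160:360],None,fx=4,fy=2.3,interpolation=cv2.INTER_CUBIC))
cv2.imwrite('pics/s6c.png',cv2.resize(cv2.imread('pics/s6.png')[140:250,180:300],None,fx=5.4,fy=5.4,interpolation=cv2.INTER_CUBIC))
```

```text
13.1 [ 0.53141819 -0.05148726  0.32134646] [-3.09086867e-01 -4.47452106e-02  1.83776291e+00  2.34267675e-05
  1.34608741e+00 -1.86137645e+00] [-4.30205932e-04  3.93377654e-02  4.70349772e-02 -1.79325059e-03
 -5.26612618e-05  3.38679114e-04]
```

View pics/w6c.png

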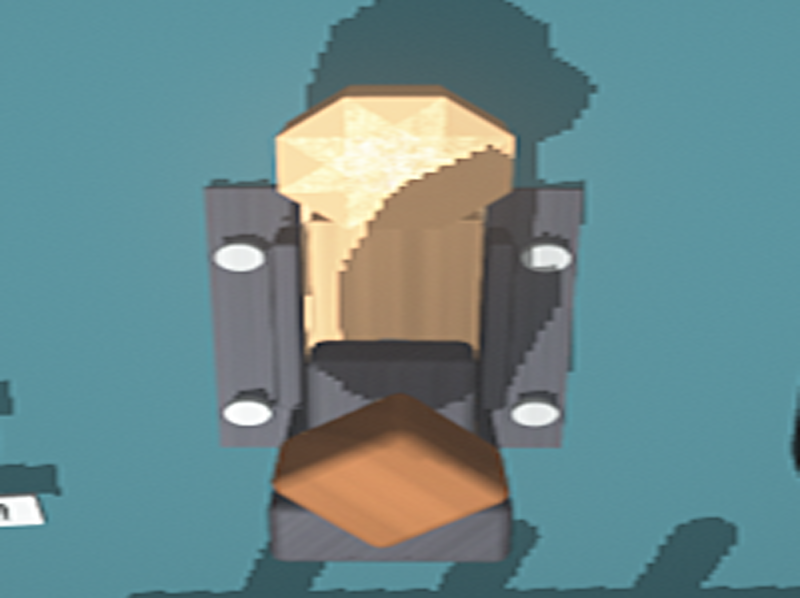

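View pics/s6c.png

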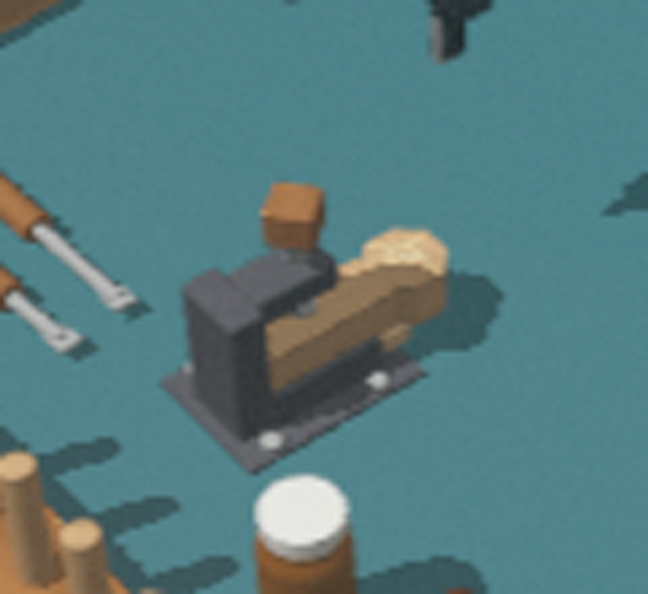

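```bash
cat > fit3.py <<'E'
exec(open('fit.py').read().split("q=least")[0])
m=json.load(open('m6.json')); P=lambda p,M,z: proj(m,tf(p,M,z))
w=lambda x,y:(160+x/4,100+y/2.3)
B=np.array([w(240,257),w(547,257),w(247,413),w(535,414)])
g=lambda p:(P(p,[(-.0305,-.0449),(-.0305,.0449),(.0593,-.0449),(.0593,.0449)],.012)-B).ravel()
s=least_squares(g,[.6225,-.053,0]);print('clamp',s.x,np.degrees(s.x[2]),s.fun.round(1))
H=np.array([w(347,95),w(445,95),w(276,137),w(516,138),w(280,197),w(515,196)])
Mh=np.array([V(202.5),V(157.5),V(247.5),V(112.5),V(292.5),V(67.5)])/1000
h=least_squares(lambda p:(P(p,Mh,.0585)-H).ravel(),[.53,-.05,0]);print('blank',h.x,np.degrees(h.x[2]),h.fun.round(1))
C,S=np.cos(s.x[2]),np.sin(s.x[2]);d=h.x[:2]-s.x[:2];print('rel',d@[C,S],d@[-S,C])
Ms=np.array([(1,0),(0,-1),(0,1),(-1,0)])*.025456
K=np.array([w(378,547),w(275,485),w(508,495),w(400,430)])
k=least_squares(lambda p:(P(p,Ms*p[3],.164)-K).ravel(),[.62,-.05,0,1]);print('knob',k.x,np.degrees(k.x[2]),k.fun.round(1))
E
python3 fit3.py
```

```text
clamp [ 0.62322255 -0.05321856 -0.0235631 ] -1.3500661856201752 [-0.2 -0.1 -0.   0.3  0.1 -0.1  0.1 -0.1]
blank [ 0.53403478 -0.0505565  -0.01459428] -0.8361905936496811 [-0.2  1.4  0.3  1.3  0.5  0.5 -0.2 -0.1  0.1 -1.8 -0.5 -1.6]
rel -0.0892257328627196 0.0005599825014499438
knob [ 0.62064667 -0.05341429 -0.10768915  0.89616829] -6.170133795166425 [ 0.5 -0.3 -0.7 -0.1 -0.1  0.1  0.3  0.3]
```

The blank is home: its origin is at clamp (−89, +0.6) mm with yaw within 0.5°. Now I hover over the knob.

Emit:
step_arm([
  [[-4,0,0],[0,0,-8],8.54],
  [[-8,0,0],[0,0,-16],8.54],
  [[-9.1,0,1],[0,0,-24],8.54],
  [[-9.1,0,3],[0,0,-32],8.54],
  [[-9.1,0,6],[0,0,-40],8.54],
  [[-9.1,0,6],[0,0,-40],8.54],
  [[-9.1,0,6],[0,0,-40],8.54],
])

```text
t: 13.9
ee_pos: [0.6214, -0.0529, 0.2585]
tcp_rot: [-0.332, 0.943, 0.001, -0.002]
ft_force: [0.5, 0.1, 0.4]
width: 0.998
```

Run:
```python
from h import *
import json
s=r.state(); print(s['t'],s['ee_pos'],s['joint_pos'])
m=r.camera_model('wrist'); json.dump({k:np.array(v).tolist() for k,v in m.items() if k in('camera_matrix','pose')},open('m7.json','w'))
a=snap('wrist','w7')
print(proj(m,[[.622,-.0534,.165]]))
```

```text
13.9 [ 0.62144237 -0.05293656  0.25851035] [-2.66514363e-01  2.28959491e-01  1.66274385e+00  1.12638273e-05
  1.25383634e+00 -2.51397664e+00]
[[255.76535582 243.60615115]]
```

View pics/w7.png

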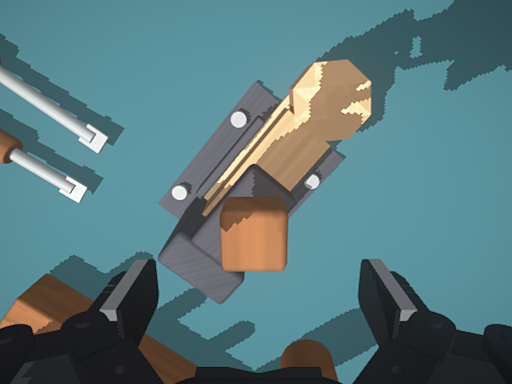

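Emit:
step_arm([
  [[0,0,2],[0,0,0],8.54],
  [[0,0,4],[0,0,0],8.54],
  [[0,0,5.5],[0,0,0],8.54],
  [[0,0,5.9],[0,0,0],8.54],
  [[0,0,5.9],[0,0,0],7],
  [[0,0,5.9],[0,0,0],5],
  [[0,0,5.9],[0,0,0],3],
  [[0,0,5.9],[0,0,0],2.8],
  [[0,0,5.9],[0,0,0],2.8],
  [[0,0,5.9],[0,0,0],2.8],
  [[0,0,5.9],[0,0,0],2.8],
], grip_force=80)

```text
t: 15.05
ee_pos: [0.623, -0.0536, 0.2029]
tcp_rot: [-0.333, 0.943, -0.001, 0.001]
ft_force: [0.2, -2.1, 6.2]
width: 0.411
```

```bash
cat > st.py <<'E'
from h import *
s=r.state();M=R.from_quat(s['tcp_rot']).as_matrix()
print('t',s['t'],'p',s['ee_pos'].round(4),'yaw',round(np.degrees(np.arctan2(M[1,0],M[0,0]))%360,2),'tilt',M[:2,2].round(4),'f',s['ft_force'].round(1),'m',s['moment'].round(3),'w',round(s['width']*85.4,1),'j6',s['joint_pos'][5].round(3))
E
python3 st.py
```

```text
t 15.05 p [ 0.623  -0.0536  0.2029] yaw 218.93 tilt [ 0.0027 -0.0011] f [ 0.2 -2.1  6.2] m [-0.234  0.046 -0.004] w 35.1 j6 -2.517
```

Emit:
step_arm([
  [[0,0,0.03],[0,0,6],2.8],
  [[0,0,0.07],[0,0,13],2.8],
  [[0,0,0.11],[0,0,20],2.8],
  [[0,0,0.15],[0,0,27],2.8],
  [[0,0,0.19],[0,0,34],2.8],
  [[0,0,0.23],[0,0,41],2.8],
  [[0,0,0.26],[0,0,48],2.8],
  [[0,0,0.3],[0,0,55],2.8],
  [[0,0,0.34],[0,0,62],2.8],
  [[0,0,0.38],[0,0,69],2.8],
])

```text
t: 16.05
ee_pos: [0.6232, -0.0536, 0.199]
tcp_rot: [0.261, 0.965, -0.0, 0.002]
ft_force: [-0.6, -2.2, 5.4]
width: 0.406
```

```bash
python3 st.py
```

```text
t 16.05 p [ 0.6232 -0.0536  0.199 ] yaw 149.72 tilt [ 0.0032 -0.0016] f [-0.6 -2.2  5.4] m [-0.239 -0.209  0.407] w 34.6 j6 -1.309
```

Emit:
step_arm([
  [[0,0,0.03],[0,0,5],2.8],
  [[0,0,0.06],[0,0,10],2.8],
])

```text
t: 16.25
ee_pos: [0.6232, -0.0536, 0.1985]
tcp_rot: [0.344, 0.939, -0.0, 0.002]
ft_force: [1.4, -1.9, 5.4]
width: 0.412
```

```bash
python3 st.py
```

```text
t 16.25 p [ 0.6232 -0.0536  0.1985] yaw 139.81 tilt [ 0.0033 -0.0017] f [ 1.4 -1.9  5.4] m [-0.313 -0.128  0.39 ] w 35.2 j6 -1.136
```

Emit:
step_arm([
  [[0,0,0.03],[0,0,5],2.8],
  [[0,0,0.05],[0,0,10],2.8],
])

```text
t: 16.45
ee_pos: [0.6232, -0.0536, 0.1979]
tcp_rot: [0.424, 0.906, -0.0, 0.002]
ft_force: [2.0, -1.9, 4.2]
width: 0.403
```

```bash
python3 st.py
```

```text
t 16.45 p [ 0.6232 -0.0536  0.1979] yaw 129.81 tilt [ 0.0033 -0.0018] f [ 2.  -1.9  4.2] m [-0.288 -0.167  0.429] w 34.4 j6 -0.961
```

Emit:
step_arm([
  [[0,0,0.03],[0,0,5],2.8],
  [[0,0,0.06],[0,0,10],2.8],
])

```text
t: 16.65
ee_pos: [0.6232, -0.0536, 0.1974]
tcp_rot: [0.501, 0.865, 0.0, 0.002]
ft_force: [0.7, -2.1, 5.3]
width: 0.406
```

```bash
python3 st.py
```

```text
t 16.65 p [ 0.6232 -0.0536  0.1974] yaw 119.8 tilt [ 0.0034 -0.0018] f [ 0.7 -2.1  5.3] m [-0.268 -0.231  0.408] w 34.6 j6 -0.786
```

Emit:
step_arm([
  [[0,0,0.03],[0,0,5],2.8],
  [[0,0,0.05],[0,0,10],2.8],
])

```text
t: 16.85
ee_pos: [0.6232, -0.0537, 0.1968]
tcp_rot: [0.575, 0.818, 0.0, 0.002]
ft_force: [1.0, -1.8, 4.2]
width: 0.409
```

```bash
python3 st.py
```

```text
t 16.85 p [ 0.6232 -0.0537  0.1968] yaw 109.81 tilt [ 0.0034 -0.0019] f [ 1.  -1.8  4.2] m [-0.323 -0.186  0.444] w 34.9 j6 -0.612
```

Emit:
step_arm([
  [[0,0,0.03],[0,0,5],2.8],
  [[0,0,0.06],[0,0,10],2.8],
])

```text
t: 17.05
ee_pos: [0.6232, -0.0537, 0.1967]
tcp_rot: [0.644, 0.765, 0.0, 0.002]
ft_force: [-0.5, -2.1, 8.1]
width: 0.408
```

```bash
python3 st.py
```

```text
t 17.05 p [ 0.6232 -0.0537  0.1967] yaw 99.85 tilt [ 0.0032 -0.0021] f [-0.5 -2.1  8.1] m [-0.272  0.094  0.688] w 34.8 j6 -0.438
```

Emit:
step_arm([
  [[0,0,0.03],[0,0,5],2.8],
  [[0,0,0.05],[0,0,10],2.8],
])

```text
t: 17.25
ee_pos: [0.6233, -0.0537, 0.1966]
tcp_rot: [0.708, 0.707, 0.0, 0.002]
ft_force: [-0.9, -2.4, 9.8]
width: 0.409
```

```bash
python3 st.py
```

```text
t 17.25 p [ 0.6233 -0.0537  0.1966] yaw 89.91 tilt [ 0.003  -0.0025] f [-0.9 -2.4  9.8] m [-0.371  0.258  0.971] w 34.9 j6 -0.264
```

Emit:
step_arm([
  [[0,0,0],[0,0,0],2.8],
  [[0,0,0],[0,0,0],2.8],
])

```text
t: 17.45
ee_pos: [0.6232, -0.0537, 0.1966]
tcp_rot: [0.707, 0.707, 0.0, 0.002]
ft_force: [-1.1, -2.0, 9.4]
width: 0.411
```

```bash
python3 st.py
python3 - <<'E'
from h import *
snap('scene','s8');snap('wrist','w8')
cv2.imwrite('pics/s8c.png',cv2.resize(cv2.imread('pics/s8.png')[110:240,180:300],None,fx=4.6,fy=4.6,interpolation=cv2.INTER_CUBIC))
E
```

```text
t 17.45 p [ 0.6232 -0.0537  0.1966] yaw 90.03 tilt [ 0.0031 -0.0022] f [-1.1 -2.   9.4] m [-0.282  0.225  0.493] w 35.1 j6 -0.267
```

View pics/s8c.png

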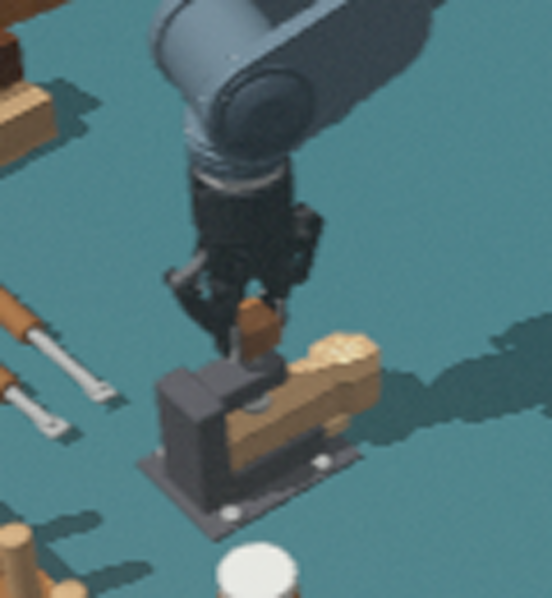

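View pics/w8.png

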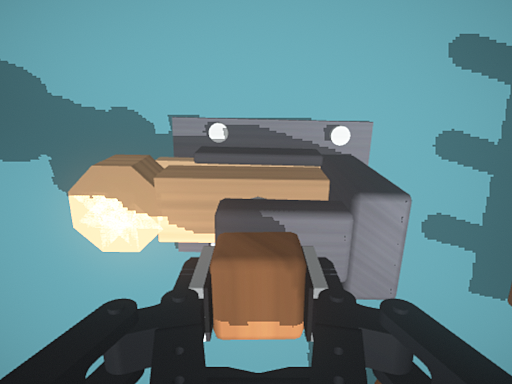

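```bash
python3 - <<'E'
from h import *
s=r.state();M=R.from_quat(s['tcp_rot']).as_matrix();m=r.camera_model('wrist')
for L in(.054,.06,.066,.073,.080,.086):
    print(L,proj(m,[s['ee_pos']+M@np.array([x,y,L]) for y in(-.018,.018) for x in(.011,-.011)]).round(0).tolist())
m3=m
E
python3 - <<'E'
import cv2
cv2.imwrite('pics/w8c.png',cv2.resize(cv2.imread('pics/w8.png')[200:350,150:350],None,fx=4,fy=4,interpolation=cv2.INTER_CUBIC))
E
```

```text
0.054 [[213.0, 260.0], [215.0, 307.0], [303.0, 260.0], [301.0, 307.0]]
0.06 [[215.0, 253.0], [217.0, 299.0], [301.0, 253.0], [299.0, 299.0]]
0.066 [[216.0, 247.0], [218.0, 291.0], [299.0, 247.0], [298.0, 291.0]]
0.073 [[218.0, 240.0], [220.0, 283.0], [298.0, 240.0], [296.0, 283.0]]
0.08 [[220.0, 234.0], [221.0, 275.0], [296.0, 234.0], [294.0, 276.0]]
0.086 [[221.0, 229.0], [222.0, 269.0], [295.0, 229.0], [293.0, 269.0]]
```

View pics/w8c.png

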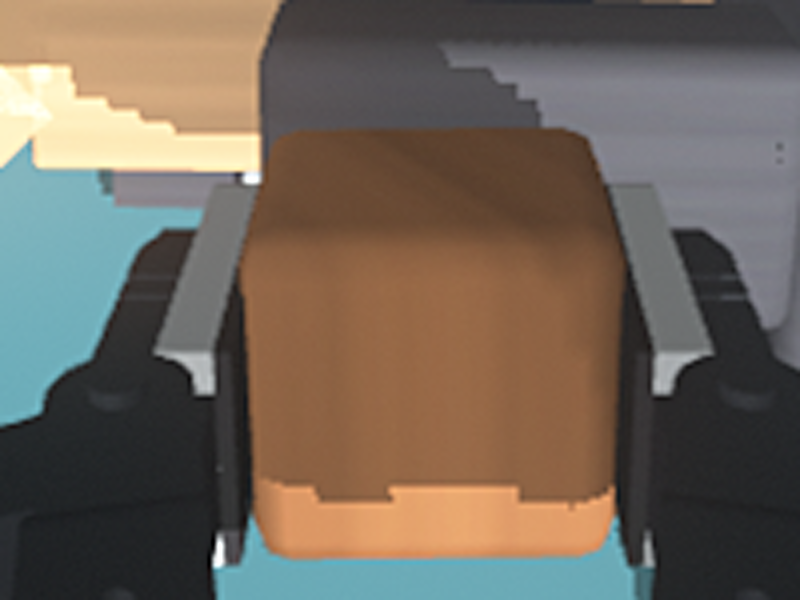

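Run:
```python
from h import *
s=r.state();M=R.from_quat(s['tcp_rot']).as_matrix();m=r.camera_model('wrist')
print(s['ee_pos'],s['joint_pos'],s['joint_torque'])
for z in(.122,.125,.128,.131,.135,.152,.155,.158,.161,.165):
    print(z,proj(m,[np.array([s['ee_pos'][0]+a*M[0,0],s['ee_pos'][1]+a*M[1,0],z]) for a in(.018,-.018)]).round(1).tolist())
```

```text
[ 0.623241   -0.05370746  0.19658643] [-2.66578094e-01  3.01428403e-01  1.69711759e+00 -1.38699902e-03
  1.13945460e+00 -2.66526169e-01] [  0.79047622 -36.72215581 -25.58620334   0.68146175  -0.19863997
   0.44183708]
0.122 [[257.3, 224.4], [257.3, 293.8]]
0.125 [[257.3, 227.0], [257.3, 297.4]]
0.128 [[257.3, 229.6], [257.4, 301.1]]
0.131 [[257.4, 232.4], [257.4, 305.0]]
0.135 [[257.4, 236.2], [257.4, 310.4]]
0.152 [[257.5, 255.1], [257.5, 336.5]]
0.155 [[257.5, 258.9], [257.5, 341.7]]
0.158 [[257.5, 263.0], [257.5, 347.2]]
0.161 [[257.5, 267.2], [257.5, 352.9]]
0.165 [[257.6, 273.1], [257.5, 361.0]]
```

Emit:
step_arm([
  [[0,0,0],[0,0,0.7],2.8],
  [[0,0,0],[0,0,1.4],2.8],
  [[0,0,0],[0,0,2.1],2.8],
])

```text
t: 17.85
ee_pos: [0.6233, -0.0537, 0.1966]
tcp_rot: [0.719, 0.695, 0.0, 0.002]
ft_force: [-0.4, -1.9, 9.1]
width: 0.411
```

```bash
python3 st.py
```

```text
t 17.85 p [ 0.6233 -0.0537  0.1966] yaw 87.99 tilt [ 0.0031 -0.0026] f [-0.4 -1.9  9.1] m [-0.293  0.258  0.96 ] w 35.1 j6 -0.231
```

Emit:
step_arm([
  [[0,0,0],[0,0,0.7],2.8],
  [[0,0,0],[0,0,1.4],2.8],
  [[0,0,0],[0,0,2.1],2.8],
])

```text
t: 18.15
ee_pos: [0.6233, -0.0537, 0.1965]
tcp_rot: [0.732, 0.681, 0.0, 0.002]
ft_force: [-1.0, -1.4, 7.9]
width: 0.407
```

```bash
python3 st.py
```

```text
t 18.15 p [ 0.6233 -0.0537  0.1965] yaw 85.9 tilt [ 0.0032 -0.0027] f [-1.  -1.4  7.9] m [-0.364  0.142  0.861] w 34.7 j6 -0.194
```

Emit:
step_arm([
  [[0,0,0.01],[0,0,2],2.8],
  [[0,0,0.02],[0,0,4],2.8],
  [[0,0,0.03],[0,0,6],2.8],
  [[0,0,0.04],[0,0,8],2.8],
  [[0,0,0.05],[0,0,10],2.8],
])

```text
t: 18.65
ee_pos: [0.6233, -0.0537, 0.1961]
tcp_rot: [0.789, 0.615, 0.0, 0.002]
ft_force: [-1.0, -2.0, 8.0]
width: 0.412
```

```bash
python3 st.py
python3 - <<'E'
from h import *
import json
s=r.state();json.dump({'p':s['ee_pos'].tolist()},open('p.json','w'))
snap('wrist','w9')
cv2.imwrite('pics/w9c.png',cv2.resize(cv2.imread('pics/w9.png'),(768,576),interpolation=cv2.INTER_CUBIC))
E
```

```text
t 18.65 p [ 0.6233 -0.0537  0.1961] yaw 75.85 tilt [ 0.0031 -0.0027] f [-1. -2.  8.] m [-0.411  0.262  0.931] w 35.2 j6 -0.019
```

View pics/w9c.png

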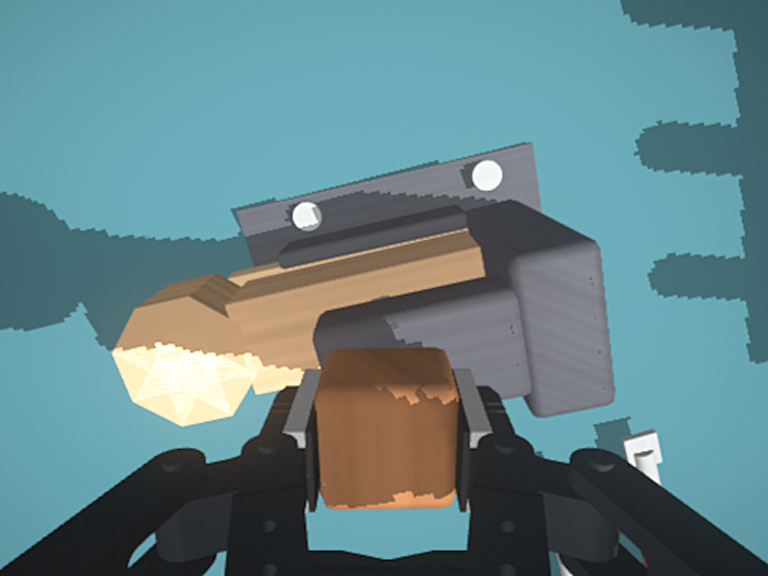

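Emit:
step_arm([
  [[0,0,0.01],[0,0,2],2.8],
  [[0,0,0.02],[0,0,4],2.8],
  [[0,0,0.03],[0,0,6],2.8],
  [[0,0,0.04],[0,0,8],2.8],
  [[0,0,0.05],[0,0,10],2.8],
  [[0,0,0.06],[0,0,12],2.8],
  [[0,0,0.06],[0,0,13.4],2.8],
])

```text
t: 19.4
ee_pos: [0.6232, -0.0537, 0.1954]
tcp_rot: [0.855, 0.519, 0.001, 0.002]
ft_force: [-1.5, -2.1, 8.8]
width: 0.409
```

```bash
python3 st.py
```

```text
t 19.4 p [ 0.6232 -0.0537  0.1954] yaw 62.47 tilt [ 0.0031 -0.0028] f [-1.5 -2.1  8.8] m [-0.403  0.142  1.019] w 34.9 j6 0.215
```

Emit:
step_arm([
  [[0,0,0],[0,0,0],2.8],
])

```text
t: 19.5
ee_pos: [0.6232, -0.0537, 0.1954]
tcp_rot: [0.855, 0.519, 0.001, 0.002]
ft_force: [-1.0, -0.9, 8.8]
width: 0.409
```

```bash
python3 st.py
```

```text
t 19.5 p [ 0.6232 -0.0537  0.1954] yaw 62.51 tilt [ 0.003  -0.0028] f [-1.  -0.9  8.8] m [-0.448  0.147  0.861] w 34.9 j6 0.214
```

Emit:
step_arm([
  [[0,0,0],[0,0,0],4],
  [[0,0,0],[0,0,0],6],
  [[0,0,0],[0,0,0],8.54],
  [[0,0,0],[0,0,0],8.54],
  [[0,0,-2],[0,0,0],8.54],
  [[0,0,-5],[0,0,0],8.54],
  [[0,0,-9],[0,0,0],8.54],
  [[0,0,-12],[0,0,0],8.54],
  [[0,0,-12],[0,0,0],8.54],
  [[0,0,-12],[0,0,0],8.54],
])

```text
t: 20.5
ee_pos: [0.6222, -0.0531, 0.3134]
tcp_rot: [0.856, 0.518, 0.0, 0.0]
ft_force: [-0.1, -0.5, -1.7]
width: 1.001
```

```bash
python3 st.py
python3 - <<'E'
from h import *
snap('wrist','w10');snap('scene','s10')
cv2.imwrite('pics/w10c.png',cv2.resize(cv2.imread('pics/w10.png')[80:300,120:400],None,fx=2.7,fy=2.7,interpolation=cv2.INTER_CUBIC))
cv2.imwrite('pics/s10c.png',cv2.resize(cv2.imread('pics/s10.png')[110:240,180:300],None,fx=4.6,fy=4.6,interpolation=cv2.INTER_CUBIC))
E
```

```text
t 20.5 p [ 0.6222 -0.0531  0.3134] yaw 62.34 tilt [ 0.0008 -0.0001] f [-0.1 -0.5 -1.7] m [-0.013  0.02   0.011] w 85.5 j6 0.216
```

View pics/w10c.png

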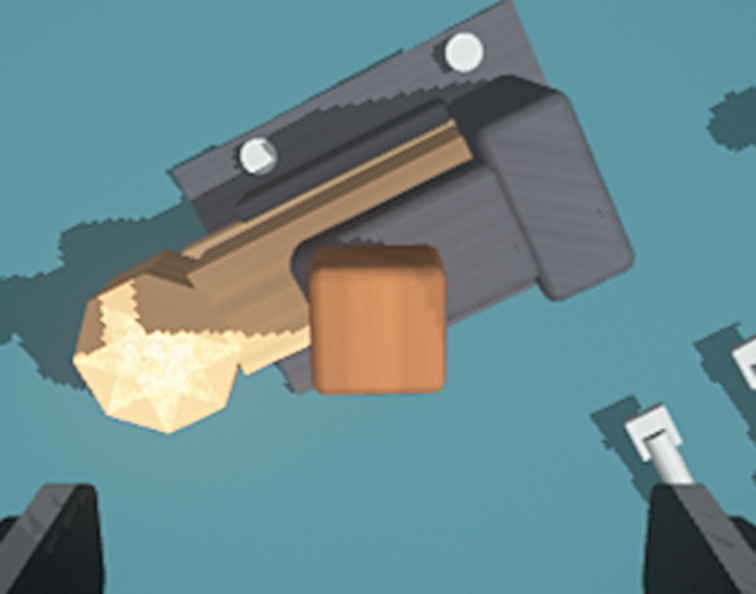

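View pics/s10c.png

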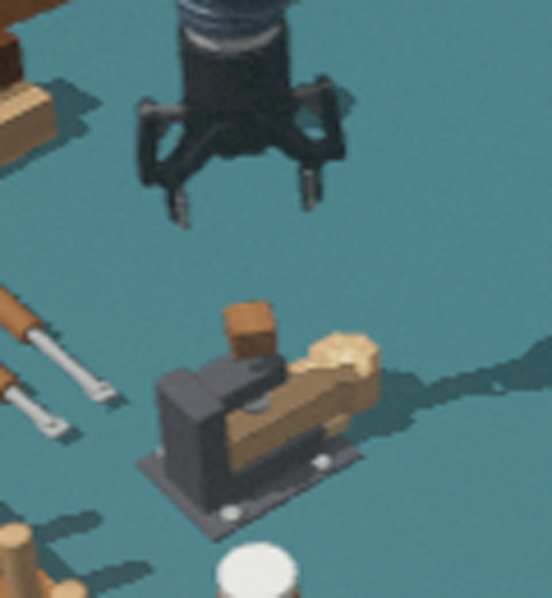

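Emit:
step_arm([
  [[-2,-4,-0.7],[0,0,-8],8.54],
  [[-4.1,-8.1,-0.7],[0,0,-16],8.54],
  [[-4.1,-8.1,-0.7],[0,0,-24],8.54],
  [[-4.1,-8.1,-0.7],[0,0,-32],8.54],
  [[-4.1,-8.1,-0.7],[0,0,-40],8.54],
  [[-4.1,-8.1,-0.7],[0,0,-48],8.54],
  [[-4.1,-8.1,-0.7],[0,0,-56],8.54],
  [[-4.1,-8.1,-0.7],[0,0,-64],8.54],
  [[-4.1,-8.1,-0.7],[0,0,-72],8.54],
  [[-4.1,-8.1,-0.7],[0,0,-80],8.54],
  [[-4.1,-8.1,-0.7],[0,0,-88],8.54],
  [[-4.1,-8.1,-0.7],[0,0,-96],8.54],
  [[-4.1,-8.1,-0.7],[0,0,-104],8.54],
  [[-4.1,-8.1,-0.7],[0,0,-112],8.54],
  [[-4.1,-8.1,-0.7],[0,0,-116.5],8.54],
  [[-4.1,-8.1,-0.7],[0,0,-116.5],8.54],
  [[-4.1,-8.1,-0.7],[0,0,-116.5],8.54],
])

```text
t: 22.3
ee_pos: [0.531, -0.0517, 0.3187]
tcp_rot: [0.011, 1.0, 0.0, -0.001]
ft_force: [-0.5, 0.1, 0.9]
width: 1.001
```

```bash
python3 st.py
python3 - <<'E'
from h import *
import json
m=r.camera_model('wrist'); json.dump({k:np.array(v).tolist() for k,v in m.items() if k in('camera_matrix','pose')},open('m11.json','w'))
snap('wrist','w11')
a=cv2.imread('pics/w11.png')
cv2.imwrite('pics/w11c.png',cv2.resize(a[100:360,160:360],None,fx=4,fy=2.3,interpolation=cv2.INTER_CUBIC))
E
```

```text
t 22.3 p [ 0.531  -0.0517  0.3187] yaw 178.74 tilt [-0.0023  0.0007] f [-0.5  0.1  0.9] m [ 0.019  0.085 -0.048] w 85.5 j6 -1.859
```

View pics/w11c.png

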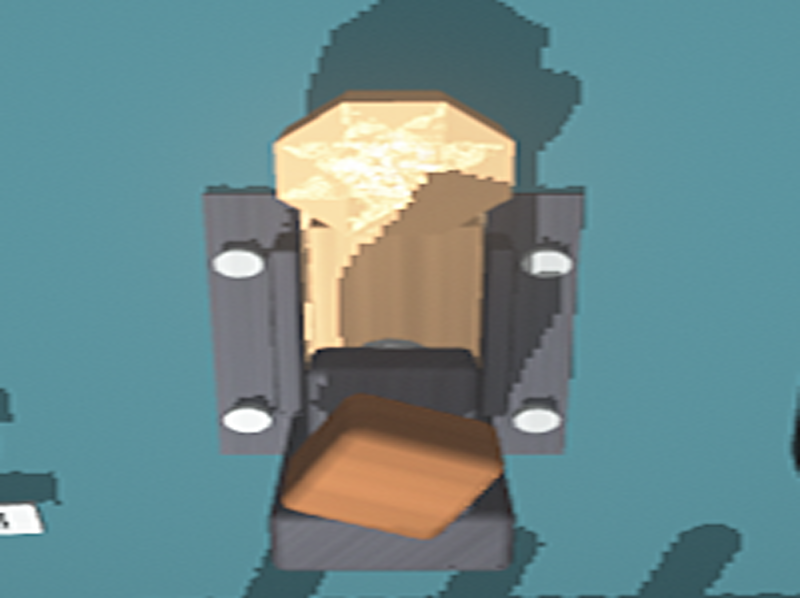

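Run:
```python
from h import *
print(r.hand_in()); print(r.state()['t'])
```

```text
the job is handed in; nothing more can be done
None
the job is handed in; nothing more can be done
```

The blank is in the clamp, the knob is tightened about 45° past contact and released, and I handed the job in at about 22 s.

**Loading:** I gripped the blank by its head flats, lowered it until it touched the bed, and slid it tail first until it met the spine at about 8.5 N. A camera fit before tightening put its origin at clamp (−89, +0.6) mm, with yaw within about 0.5°. The last picture shows the head and the clamp's bolts shifted by the same amount, so the blank did not move during tightening.

**Tightening:** I turned the knob clockwise, and the turning torque held at about 0.42 N m until it rose sharply. I put contact at about 111° (1.94 rad) of turn and stopped at about 156°. After release, the knob stood square to the gripper at the final angle, so it had not sprung back.

**Checks that disagreed:**
- **Torque:** it levelled off at about 0.9–1.0 N m, not the expected 0.67–0.7. I put this down to the shoe rubbing on the wood, but did not confirm it.
- **Height:** the knob's descent nearly stalled for about 20° just after contact, then resumed. I did not explain this fully.
- **Contact angle:** I read the torque only every 10°, so contact is interpolated. The 45° is good to roughly ±3°.

The last wrist and scene views showed nothing else disturbed near the clamp. I did not take a final overhead view of the other loose items.

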